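# Set the drying-cabinet door to the angle pointer and hold it

### The job

The door-angle sensor of the small drying cabinet is being checked: take the drop-down door and lower it all the way to its stop, never letting it drop, then swing it back up until it lies in line with the angle pointer beside its hinge. The door falls if let go, so finish while still holding it there with the gripper's fingers, motionless. Do not shift the pointer or prop the door on anything, and leave the things standing around and on the cabinet where they are.

Things in the scene. Friction and masses are not known exactly. Their poses are not given: they have to be found in the camera images.
- cabinet: Light-grey bench drying cabinet, fixed, 250 mm wide, 235 mm deep, roof 190 mm above the table and starting 28 mm behind the hinge line. Origin: on the table below the middle of the door's hinge line. Its -x axis points out of the front (the way the door comes down), y along the hinge, z up. The front looks roughly to world +y (the robot's left), give or take 17 degrees.
- door (a joint): Angle of the steel drop-down door about its bottom hinge, rad: 0 upright; -0.15 shut (leans back into the cabinet, rests there by its weight); grows as it comes down out of the front; 1.40 fully down on its stop. The hinge turns freely: past upright the door (about 0.5 kg) falls open unless held; 0.6 to 3 N at the bar holds it. Door: 220 mm wide, 12 thick, reaching 130 from the hinge.
- door_hinge (a point): Middle of the door's hinge line, 65 mm above the table. Its axes turn with the door: z runs up the door from the hinge to the bar, y along the hinge, x through the door's thickness.
- door_bar (a point): Middle of the door's grip: round steel bar, 12 mm thick, 130 mm long, parallel to the hinge, 38 mm beyond the door's free edge (32 mm clear) on two 10 mm posts 120 mm apart. Axes turn with the door, as for the hinge. At door angle q it lies 168*sin(q) mm out of the front (cabinet's -x) and 168*cos(q) mm up from the hinge.
- pointer (a joint): Angle of the angle pointer, rad, same zero and direction as the door: the door is in line with it when both read the same. Between 0.4 and 1.1; stiff, stays where it was set.
- pointer_tip (a point): Tip of the angle pointer: slim dark steel strip, 9 mm wide, 134 mm from the hinge line to its tip, turning about the door's own hinge line, 143 mm from the door's middle along the cabinet's +y (the side away from the robot), beside a graduated aluminium quadrant of 85 mm radius. Its axes turn with it, z from the hinge line to the tip.
- tip_box: Bystander: box of pipette tips, closed, pink foot and pale lid, 120 x 80 x 50 mm. Origin: centre of its underside.
- jar: Bystander: glass jar with white screw cap, 70 mm across, 100 mm tall. Origin: centre of its underside.
- phone: Bystander: black phone lying flat, 150 x 75 x 10 mm. Origin: centre of its underside.
- beaker: Bystander: empty glass beaker, 68 mm across, 85 mm tall. Origin: centre of its underside.
- tube_rack: Bystander: white tube rack, 100 x 200 mm, 70 mm tall with its tubes. Origin: centre of its underside.
- pipette: Bystander: hand pipette lying flat, 290 mm long along its x, 26 mm thick. Origin: on the table, near its middle.
- timer: Bystander: white bench timer lying on the cabinet's roof towards the rear, 50 x 65 x 20 mm. Origin: centre of its underside.

How it is judged (in metres and radians):
On the way:
1. the door is lowered fully, onto its stop (past 1.30 rad) (value of joint door above 1.3 rad), for 0.2 s.
At the end, for the whole second after the job is handed in: Through the last second the door is in line with the pointer within 0.07 rad (4 degrees), motionless (under 0.1 rad/s), held by the gripper's fingers (more than 0.25 N on the door) and touching none of the loose things (angle between the z axis of door_bar and the z axis of pointer_tip, either way round below 0.07 rad and value of joint door between 0.25 and 1.25 rad and velocity of joint door between -0.1 and 0.1 rad/s and contact force between the fingers and door above 0.25 N and contact force between door and tip_box below 0.1 N and contact force between door and jar below 0.1 N and contact force between door and phone below 0.1 N and contact force between door and beaker below 0.1 N and contact force between door and tube_rack below 0.1 N and contact force between door and pipette below 0.1 N and contact force between door and timer below 0.1 N); the arm keeps its last pose, push and grip.
It fails at once if the door drops or is flung (faster than 3.5 rad/s) (velocity of joint door above 3.5 rad/s or velocity of joint door below -3.5 rad/s).
It fails at once if the angle pointer is shifted by more than 8 mm at its tip (distance of pointer_tip from where it was at the start of the episode above 0.008 m).
It fails at once if a bystander is moved by more than 25 mm (distance of any of tip_box, jar, phone, beaker, tube_rack, pipette, timer from where it was at the start of the episode above 0.025 m).
It also fails if it takes over 42 s, if anything falls off the work surface, if the arm or the gripper's body presses on something with over 40 N, if the wrist force passes 120 N, or if a joint passes its speed limit or range.

### The arm

A 7-joint arm with a two-finger parallel gripper is mounted at the origin on the work surface. World frame = base frame: x ahead of the robot, y to its left, z up, the work surface at z = 0. Lengths are in mm, angles in rad, forces in N, time in s.
With the tool pointing down it reaches from about 400 to 850 mm from the base axis. Payload 4.5 kg.
Tool frame: the origin (TCP) lies at the very end of the fingers, on their centre line; the grasp point (between the pads) lies 19 mm behind it; z points along the fingers, y is the direction in which the jaws open and shut (so a half turn about z gives the same grasp; the last joint's range is limited). The gripper opens to 88 mm and grips with 3 to 60 N. Pads are 18 mm wide; open, the fingers measure 123 mm over their backs; the gripper's body (75 mm by 187 mm) begins 45 mm behind the grasp point.
Start: joints at [-1.171, 0.689, -0.195, 1.565, 0.157, 0.902, -0.215], TCP at [223.543, 583.682, 208.243] pointing down, gripper open.
Joint ranges: [-3.01, 3.01], [-0.46, 2.08], [-1.47, 1.51], [0.13, 2.56], [-1, 4.14], [0.04, 2.09], [-2.66, 2.66]. Speed limits (rad/s): [2.57, 2.57, 3.14, 3.14, 3.14, 3.14, 3.14].

### API

Orientations are given as a rotation vector (axis times angle).
In Python, from cell import robot gives the robot as it stands. Calls block until the motion is done:
- robot.movep(position, orientation): joint-space move of the TCP to a pose.
- robot.servo_line(position, orientation=None, max_speed=150): straight line of the TCP; orientation=None keeps the orientation; max_speed is the mean speed in mm/s.
- robot.set_joints(angles): joint-space move.
- robot.move_gripper(opening): opening from 0.0 (shut) to 1.0 (fully open); the grip force is fixed at half the most; returns when the fingers have stopped.
- robot.dwell(seconds).
- robot.solve_ik(position, orientation): joint angles nearest the present ones, or None.
- robot.snapshot(name): name is "scene" or "top"; returns a dict with "frame" (384x512x3 uint8, blue, green, red), "fx", "fy", "cx", "cy" (pixels), "k1" (the pictures are not rectified: a ray, as slopes to the right and down, at radius r is drawn at 1 + k1 r^2 times it, then the intrinsics apply), "R" (3x3) and "t" (3): a world point X has camera coordinates R X + t. Camera axes: x right, y down, z forward; pixel columns grow to the right and rows downward; lengths in mm; the calibration is good to about 2 mm. A picture is of the moment at which its call begins. There is no depth.
A pose or a line that the arm cannot do raises robot.MotionError and nothing moves.
- robot.hand_in(): hands the job in, once; it reports no verdict.
Readings, each from a call of its own:
- robot.current_clock(): time.
- robot.current_qpos(): joint angles.
- robot.current_qvel(): joint speeds.
- robot.current_joint_torque(): joint torques, N m.
- robot.current_ee_pos(): TCP position.
- robot.current_tcp_rot(): TCP orientation.
- robot.current_force(): force on the tool from outside, world axes, zero at the start.
- robot.current_wrist_torque(): the same for the moment, N m.
- robot.current_finger_gap(): opening from 0.0 (shut) to 1.0 (fully open).
Only numpy, scipy, OpenCV 4.12 (cv2) and the standard library are available. Lean on these libraries where they do the work, as an engineer would, in place of code of your own. Each camera call takes 0.05 s, during which the arm holds its last target. There are 200 camera calls.

## Working session

There is one attempt and no reset: what is moved stays moved. The work goes in short steps, each a Python script; the robot and the scene stay as the last script left them, time stands still between calls to the robot, and variables do not carry over. Pictures are saved under pics/ and viewed, about 8 in all and at most 12, crops included, and the job is handed in when it is done.

```bash
ls; mkdir -p pics
python3 - <<'E'
from cell import robot
import cv2,numpy as np,pickle
for n in("scene","top"):
    s=robot.snapshot(n); cv2.imwrite(f"pics/{n}0.png",cv2.resize(s["frame"],(800,600),interpolation=cv2.INTER_CUBIC)); pickle.dump(s,open(n+".pkl","wb"))
    print(n,s["fx"],s["fy"],s["cx"],s["cy"],s["k1"],np.round(s["R"],3).tolist(),s["t"])
print(robot.current_clock(),robot.current_tcp_rot(),robot.current_force())
E
```

```text
pics
scene 402.8767816163172 402.8767816163172 254.5813016546908 194.39238083078513 -0.002050405246516439 [[0.799, 0.601, -0.015], [0.479, -0.652, -0.588], [-0.363, 0.463, -0.809]] [-514.68146134 -155.31753992 1492.1396408 ]
top 389.99250865082035 389.99250865082035 255.99961249603456 191.73866206153502 -0.024354154563565905 [[-0.006, -1.0, -0.006], [-0.979, 0.007, -0.202], [0.202, 0.005, -0.979]] [  53.84969175  612.45471273 1209.74407483]
0.1 [-5.71281772e-01 -3.08905192e+00  2.48569919e-03] [0.07081384 0.46078776 0.2311368 ]
```

View pics/scene0.png

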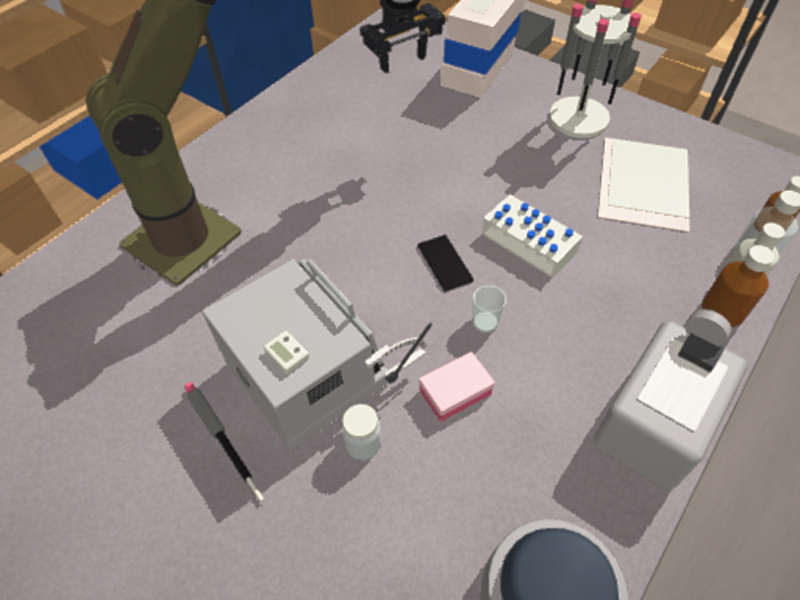

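View pics/top0.png

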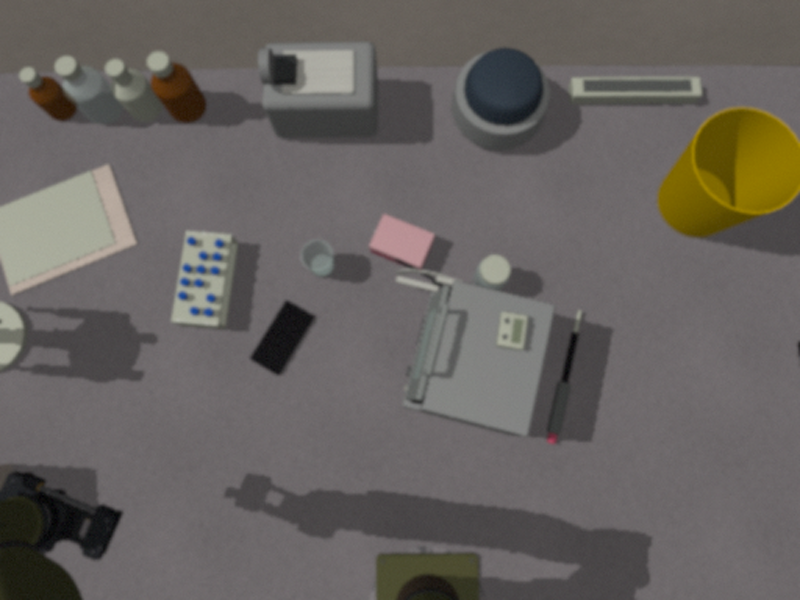

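Scene view: cabinet at (290,350), shut door with its bar along (310,265)-(370,335), and the pointer from (392,375) to (430,325). Top view: roof corners near (447,280), (553,303), (527,434), (408,405); the pointer is near (400-440,272). I'll crop both views for exact pixels.

Run:
```python
import cv2,numpy as np,pickle
a=pickle.load(open("scene.pkl","rb"))["frame"][155:305,125:325]
b=pickle.load(open("top.pkl","rb"))["frame"][160:290,245:365]
a=cv2.resize(a,None,fx=4,fy=4,interpolation=cv2.INTER_CUBIC)
cv2.imwrite("pics/c1.png",a)
cv2.imwrite("pics/c2.png",cv2.convertScaleAbs(cv2.resize(b,None,fx=4.6,fy=4.6,interpolation=cv2.INTER_CUBIC),alpha=1.5))
```

```text
(no output)
```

View pics/c1.png

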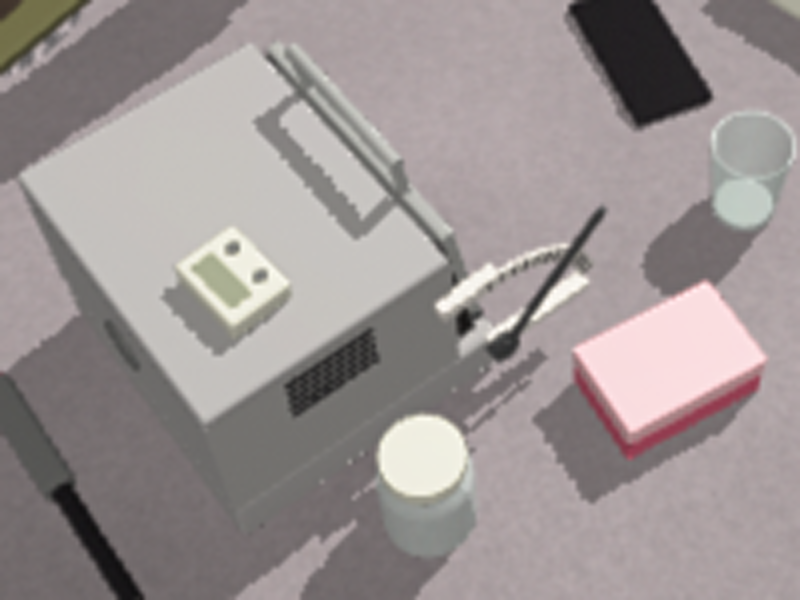

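View pics/c2.png

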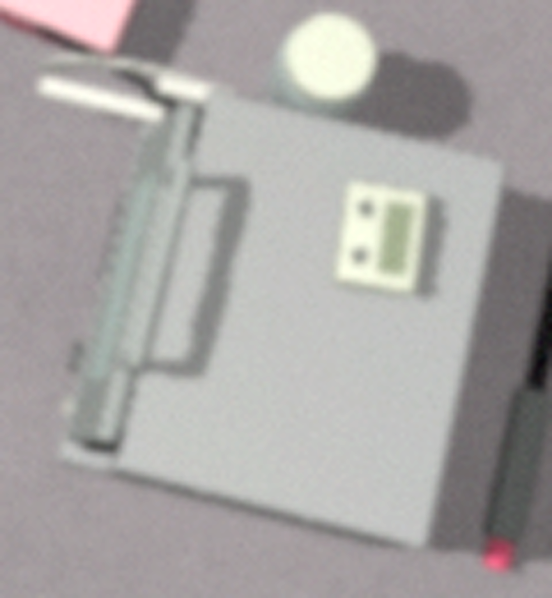

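Scene crop: roof corners (20,178), (255,45), (447,262), (208,420); bar from (292,50) to (400,165); pointer hub (503,343), tip (603,210). Top crop: rear roof corners (503,163) and (425,545); bar from about (178,165) to (142,365).

```bash
cat > h.py <<'E'
import numpy as np,cv2
def ray(s,px):
    K=np.array([[s["fx"],0,s["cx"]],[0,s["fy"],s["cy"]],[0,0,1]])
    u=cv2.undistortPoints(np.array([[px]],float),K,np.array([s["k1"],0,0,0]))[0,0]
    R=np.array(s["R"]);o=-R.T@np.array(s["t"]);return o,R.T@np.array([u[0],u[1],1])
def onplane(s,px,n,d):
    o,v=ray(s,px);n=np.array(n,float);return o+v*(d-n@o)/(n@v)
E
python3 - <<'E'
import pickle
from h import *
S=pickle.load(open("scene.pkl","rb"));T=pickle.load(open("top.pkl","rb"))
cs=lambda u,v:(125+(u+.5)/4-.5,155+(v+.5)/4-.5)
ct=lambda u,v:(245+(u+.5)/4.6-.5,160+(v+.5)/4.6-.5)
Z=[0,0,1]
g=lambda s,p,z:onplane(s,p,Z,z)
pts=dict(BL=g(S,cs(20,178),190),FN=g(S,cs(255,45),190),FF=g(S,cs(447,262),190),BF=g(S,cs(208,420),190),
 barN=g(S,cs(292,50),231),barF=g(S,cs(400,165),231),hub=g(S,cs(503,343),65),
 tBF=g(T,ct(503,163),190),tBN=g(T,ct(425,545),190),tbarF=g(T,ct(178,165),231),tbarN=g(T,ct(142,365),231))
for k,v in pts.items():print(k,v[:2].round(1))
# local (out-of-front f = -x, y)
loc=dict(FN=(-28,-125),FF=(-28,125),barN=(-25,-65),barF=(-25,65),hub=(0,143),tbarF=(-25,65),tbarN=(-25,-65))
L=np.array([(-a,b) for a,b in loc.values()],float);W=np.array([pts[k][:2] for k in loc])
lm,wm=L.mean(0),W.mean(0);H=(L-lm).T@(W-wm);U,_,Vt=np.linalg.svd(H);R=Vt.T@np.diag([1,np.sign(np.linalg.det(Vt.T@U.T))])@U.T
t=wm-R@lm;print("t",t,"yaw",np.arctan2(R[1,0],R[0,0]));
for k,r in zip(loc,(W-(L@R.T+t))@R):print(k,"resid local",r.round(1))
for k in("BL","BF","tBF","tBN"):print(k,"local",((pts[k][:2]-t)@R).round(1))
ey=np.array([*R[:,1],0]);o=np.array([*t,65]);
for n,px in(("hub",cs(503,343)),("tip",cs(603,210)),("mid",cs(560,268))):
    p=onplane(S,px,ey,ey@o+143)-o;f=-p[:2]@R[:,0];print(n,f,p[2],np.hypot(f,p[2]),np.arctan2(f,p[2]))
np.savez("cab.npz",t=t,R=R)
for n,px,z in(("tipbox",(403,242),50),("jar",(494,270),100),("phone",(283,338),10),("beaker",(320,262),5)):
    p=g(T,((px[0]+.5)/1.5625-.5,(px[1]+.5)/1.5625-.5),z)[:2];print(n,p,"local",(p-t)@R)
E
```

```text
BL [ 342.2 -178.4]
FN [393.2   9.8]
FF [627.2 -54.8]
BF [ 578.9 -237.1]
barN [445.9   0. ]
barF [571.7 -32.3]
hub [650.2 -27.4]
tBF [ 574.5 -237.4]
tBN [ 337.6 -176.6]
tbarF [566.7 -28.1]
tbarN [444.9  -4. ]
t [514.29043153   7.10873982] yaw -1.8215071628688007
FN resid local [-0.6  7. ]
FF resid local [ 4.  -0.2]
barN resid local [-1.1  0.5]
barF resid local [-1.   0.4]
hub resid local [-0.3 -2.8]
tbarF resid local [-3.9 -5.5]
tbarN resid local [3.  0.5]
BL local [ 222.4 -120.7]
BF local [220.5 123.2]
tBF local [222. 119.]
tBN local [ 221.8 -125.6]
hub -1.7662276820097915 6.074705990497932 6.326263754831057 -0.28295015083878405
tip 91.6009187175744 92.91247783202812 130.47396999704878 0.7782900777510108
mid 52.181890831705275 55.13936521568655 75.91639695850213 0.7578479259269939
tipbox [742.57293349  43.00052205] local [-91.40488015 212.24106252]
jar [ 666.05937606 -142.71121855] local [107.48327683 184.19331598]
phone [541.78470166 302.95277683] local [-293.41598764  -46.76202869]
beaker [711.79823253 227.2720438 ] local [-262.28041813  136.71208487]
```

```bash
cat >> h.py <<'E'
from scipy.spatial.transform import Rotation as Ro
_c=np.load("cab.npz");t,Rc=_c["t"],_c["R"]
f=np.array([*-Rc[:,0],0]);Z=np.array([0,0,1.]);o=np.array([*t,65])
SG=1
def tilt(q): return 0.05+0.45*(q+.15)
def pose(q,back=0,a=None,sg=None,rad=168):
    a=tilt(q) if a is None else a; sg=sg or SG
    z=-(np.sin(a)*f+np.cos(a)*Z);y=sg*(np.cos(a)*f-np.sin(a)*Z);x=np.cross(y,z)
    bar=o+rad*(np.sin(q)*f+np.cos(q)*Z)
    return bar+z*(19-back),Ro.from_matrix(np.c_[x,y,z]).as_rotvec()
E
python3 - <<'E'
from cell import robot
from h import *
for sg in(1,-1):
    for q,b in((-.15,90),(-.15,0),(.3,0),(.775,0),(1.1,0),(1.38,0)):
        p,r=pose(q,b,sg=sg);j=robot.solve_ik(p,r);print(sg,q,p.round(),None if j is None else np.round(j,2))
E
```

```text
1 -0.15 [509. -14. 302.] [ 0.03  0.43 -0.2   1.77  0.15  0.98  1.08]
1 -0.15 [508. -18. 212.] [ 0.08  0.54 -0.26  1.9   0.27  0.76  0.97]
1 0.3 [525.  51. 207.] [-0.23  0.62 -0.16  1.77  0.37  0.94  0.7 ]
1 0.775 [541. 113. 168.] [-0.43  0.8  -0.14  1.59  0.46  1.15  0.5 ]
1 1.1 [549. 142. 126.] [-0.53  0.95 -0.1   1.46  0.49  1.27  0.43]
1 1.38 [552. 155.  83.] [-0.6   1.09 -0.07  1.35  0.5   1.37  0.4 ]
-1 -0.15 [509. -14. 302.] [-0.54  0.51  0.73  1.79 -0.34  0.99 -1.51]
-1 -0.15 [508. -18. 212.] [-0.45  0.61  0.6   1.92 -0.42  0.75 -1.44]
-1 0.3 [525.  51. 207.] [-0.72  0.73  0.7   1.79 -0.27  0.87 -1.76]
-1 0.775 [541. 113. 168.] [-0.89  0.94  0.78  1.62 -0.24  1.03 -1.95]
-1 1.1 [549. 142. 126.] [-0.94  1.11  0.81  1.49 -0.23  1.14 -2.04]
-1 1.38 [552. 155.  83.] [-0.97  1.25  0.82  1.37 -0.22  1.23 -2.1 ]
```

Run:
```python
from cell import robot
from h import *
p=robot.current_ee_pos();robot.servo_line([p[0],p[1],320],max_speed=250)
robot.movep(*pose(-.15,120))
s=robot.snapshot("scene")
robot.servo_line(pose(-.15)[0],pose(-.15)[1],max_speed=100)
print(robot.current_clock(),robot.current_force(),robot.current_ee_pos()-pose(-.15)[0])
s=robot.snapshot("scene");a=cv2.resize(s["frame"][115:275,110:310],None,fx=3,fy=3,interpolation=cv2.INTER_CUBIC);cv2.imwrite("pics/g1.png",a)
```

```text
4.4417 [-0.34163622 -0.13186295 -0.96890599] [0.4507989  0.06541496 0.48326158]
```

View pics/g1.png

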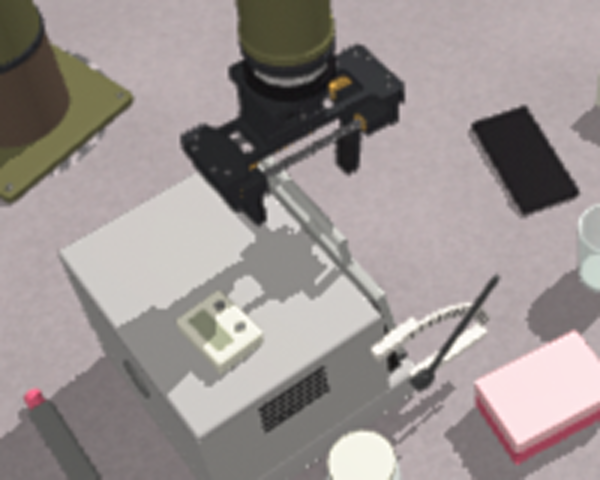

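The fingers at (258,205) and (348,165) straddle the bar, with no contact force. Next I close on it and lower the door.

Run:
```python
from cell import robot
from h import *
robot.move_gripper(0.0)
print("gap",robot.current_finger_gap(),robot.current_force().round(1),robot.current_clock())
if .08<robot.current_finger_gap()<.25:
  for q in np.r_[np.arange(0,1.36,.15),1.38]:
    robot.servo_line(*pose(q),max_speed=70)
    F=robot.current_force();print(round(q,2),F.round(1),round(robot.current_finger_gap(),3),(robot.current_ee_pos()-pose(q)[0]).round(1))
    if np.linalg.norm(F)>50:print("STOP");break
  robot.dwell(.4)
  print(robot.current_clock(),robot.current_force().round(1))
s=robot.snapshot("scene");a=cv2.resize(s["frame"][115:275,130:330],None,fx=3,fy=3,interpolation=cv2.INTER_CUBIC);cv2.imwrite("pics/g2.png",a)
```

```text
gap 0.0024687244052031244 [-0.   0.5 -0.2] 5.7917
```

View pics/g2.png

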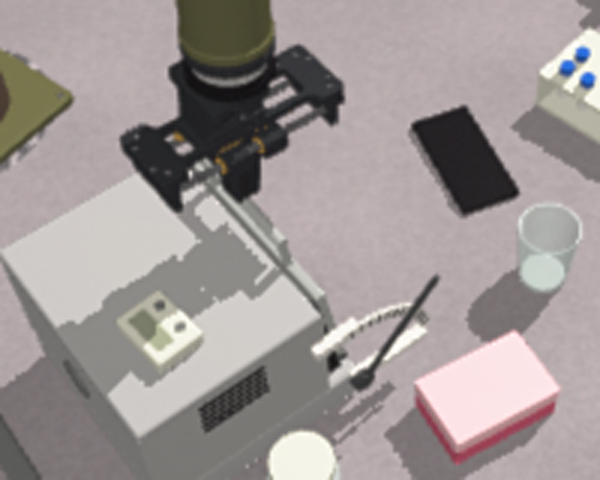

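The grip missed: the gap is 0 and no force registers, so the door is still shut. I'll compare the projected TCP and modelled bar with the picture.

```bash
cat >> h.py <<'E'
def proj(s,P):
    R=np.array(s["R"]);K=np.array([[s["fx"],0,s["cx"]],[0,s["fy"],s["cy"]],[0,0,1]])
    return cv2.projectPoints(np.atleast_2d(np.array(P,float)),cv2.Rodrigues(R)[0],np.array(s["t"],float),K,np.array([s["k1"],0,0,0]))[0][:,0]
def door_pts(q,y0=65):
    d=np.sin(q)*f+np.cos(q)*Z;ey=np.array([*Rc[:,1],0])
    return [o+168*d-65*ey,o+168*d+65*ey,o+130*d-110*ey,o+130*d+110*ey,o-110*ey,o+110*ey]
E
python3 - <<'E'
from cell import robot
from h import *
out=[]
for n,(r0,c0) in dict(scene=(125,165),top=(155,240)).items():
    s=robot.snapshot(n);k=6 if n=="scene" else 6
    a=cv2.resize(s["frame"][r0:r0+95,c0:c0+66],None,fx=6,fy=6,interpolation=cv2.INTER_CUBIC)
    if n=="top":a=cv2.convertScaleAbs(a,alpha=1.5)
    m=lambda P:tuple(int(v) for v in ((proj(s,P)[0]-(c0,r0)+.5)*6))
    D=door_pts(-.15);cv2.line(a,m(D[0]),m(D[1]),(0,0,255),1);cv2.line(a,m(D[2]),m(D[3]),(0,255,0),1)
    cv2.circle(a,m(robot.current_ee_pos()),5,(255,0,0),2);out.append(a)
cv2.imwrite("pics/d.png",np.hstack(out))
print(robot.current_ee_pos(),robot.current_force())
E
```

```text
[507.80649907 -18.13755442 212.13548687] [-0.05733827  0.32537407 -0.03636189]
```

View pics/d.png

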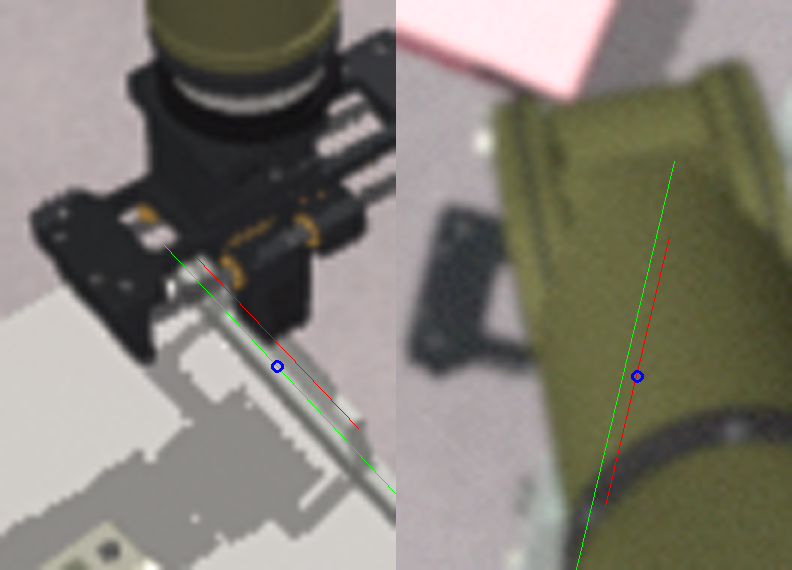

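Run:
```python
from cell import robot
from h import *
import pickle
P=np.array([223.543,583.682,208.243]);m=Ro.from_rotvec([-5.71281772e-01,-3.08905192,2.48569919e-03]).as_matrix()
out=[]
for n in("scene","top"):
    s=pickle.load(open(n+".pkl","rb"));u=proj(s,P)[0];c0,r0=max(int(u[0])-30,0),max(int(u[1])-30,0)
    a=cv2.resize(s["frame"][r0:r0+66,c0:c0+66],(396,396),interpolation=cv2.INTER_CUBIC)
    for d in(0,44,-44):
      for e in (0,-19,-64):
        v=(proj(s,P+m[:,1]*d+m[:,2]*e)[0]-(c0,r0)+.5)*6;cv2.circle(a,(int(v[0]),int(v[1])),4,[(0,0,255),(0,255,0),(255,255,0)][[0,-19,-64].index(e)],2)
    out.append(a)
cv2.imwrite("pics/e.png",cv2.convertScaleAbs(np.hstack(out),alpha=1.6))
s=pickle.load(open("scene.pkl","rb"))
print("cam",-np.array(s["R"]).T@np.array(s["t"]))
```

```text
cam [1026.91047519 -482.4734941  1108.23077738]
```

View pics/e.png

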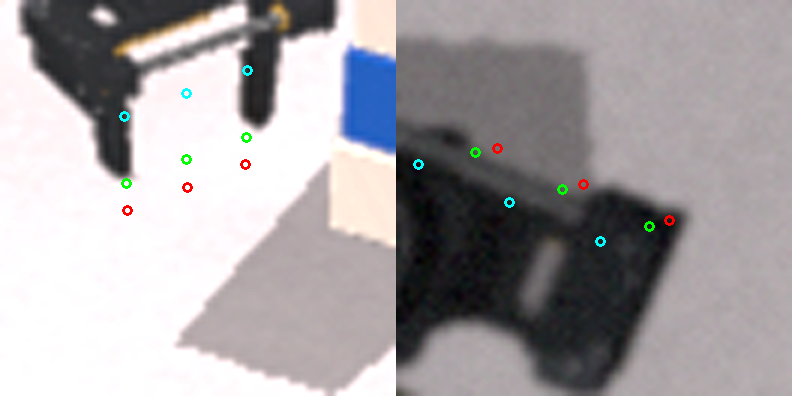

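The start picture shows the real fingertips about 24 mm short of the reported TCP along the tool axis. That put them at z≈236, just over the bar, which explains the miss. I'll add a 22 mm reach offset and keep the tool near-vertical throughout so the offset stays constant, checking force on the way in.

```bash
cat >> h.py <<'E'
OFF=22
def P(q): return pose(q,-OFF,a=.05)
E
python3 - <<'E'
from cell import robot
from h import *
robot.move_gripper(1.0)
ok=True
for b in(-6,-12,-17,-22):
    robot.servo_line(*pose(-.15,b,a=.05),max_speed=40);F=robot.current_force();print(b,F.round(1))
    if np.linalg.norm(F)>6:ok=False;break
if ok:
    robot.move_gripper(0.0)
print("gap",robot.current_finger_gap(),robot.current_force().round(1),robot.current_clock())
if .08<robot.current_finger_gap()<.25:
  for q in(0,.15,.3):
    robot.servo_line(*P(q),max_speed=70)
    print(round(q,2),robot.current_force().round(1),round(robot.current_finger_gap(),3))
s=robot.snapshot("scene");a=cv2.resize(s["frame"][115:275,130:330],None,fx=3,fy=3,interpolation=cv2.INTER_CUBIC);cv2.imwrite("pics/g3.png",a)
print(robot.current_clock())
E
```

```text
-6 [-0.2 -0.  -0.7]
-12 [-0.2  0.2  0.3]
-17 [ 0.2 -0.   0.2]
-22 [ 0.2  0.4 -0.6]
gap 0.12442822798022135 [-1.1  0.5  0.3] 9.5667
0 [ 0.2 -1.   3. ] 0.122
0.15 [ 2.  -0.6  3.8] 0.126
0.3 [3.3 0.  1.5] 0.128
11.1417
```

View pics/g3.png

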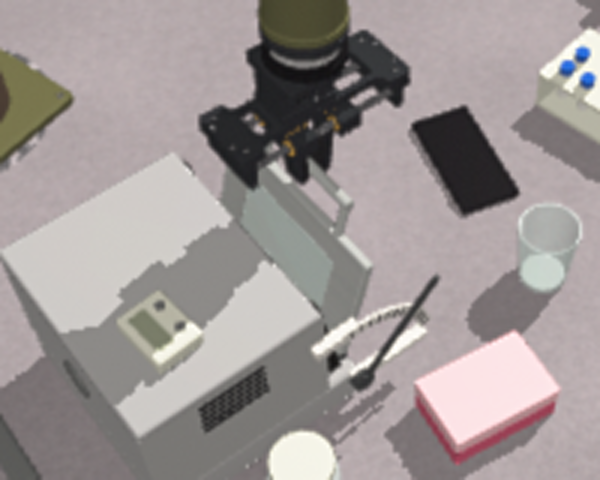

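The bar is gripped (gap 0.124 ≈ 11-12 mm) and the door follows: its edge end is at (370,265) and the bar end at (345,205). Next I lower it to the stop.

Run:
```python
from cell import robot
from h import *
def go(qs,lim=25):
  for q in qs:
    robot.servo_line(*P(q),max_speed=70);F=robot.current_force()
    print(round(q,2),F.round(1),round(robot.current_finger_gap(),3))
    if np.linalg.norm(F)>lim:print("STOP");return
go([.45,.6,.75,.9,1.05,1.2,1.3,1.38]);robot.dwell(.5)
print(robot.current_clock(),robot.current_force().round(1))
s=robot.snapshot("scene");a=cv2.resize(s["frame"][115:275,130:330],None,fx=4,fy=3.75,interpolation=cv2.INTER_CUBIC);cv2.imwrite("pics/g4.png",a)
u=proj(s,door_pts(1.4));print(((u-(130,115)+.5)*(4,3.75)).round())
```

```text
0.45 [ 5.3 -3.   0.5] 0.119
0.6 [ 6.  -2.5 -0.2] 0.124
0.75 [ 7.2 -2.2 -1.2] 0.126
0.9 [ 6.8 -2.6 -0.2] 0.126
1.05 [ 6.7 -1.9 -0.2] 0.124
1.2 [ 7.3 -2.7 -1.1] 0.129
1.3 [ 6.9 -2.9 -0.7] 0.124
1.38 [ 6.1 -3.1 -0.4] 0.123
15.425 [ 6.8 -3.3 -1.9]
[[485. 192.]
 [589. 284.]
 [417. 187.]
 [589. 347.]
 [292. 276.]
 [458. 446.]]
```

View pics/g4.png

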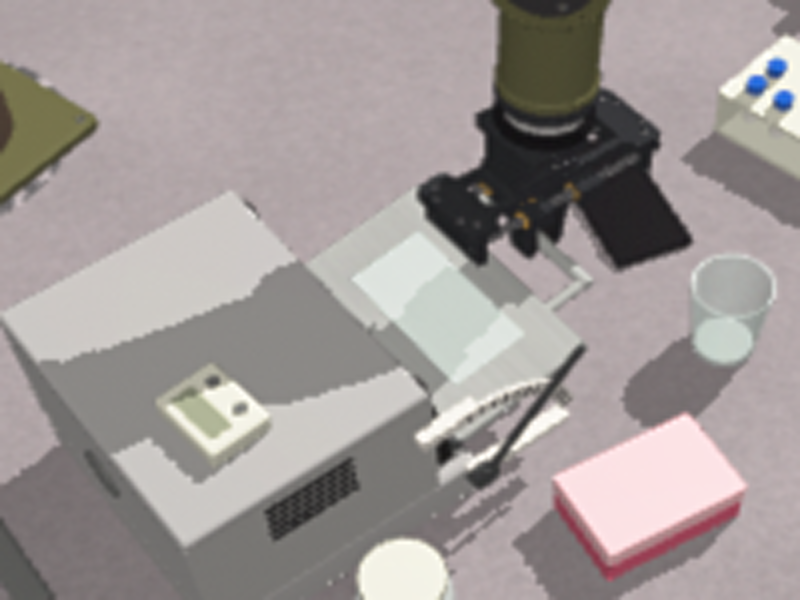

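The bar's far end is at (590,282) against (589,284) predicted for 1.40, and the door corner at (583,345) against (589,347): it is essentially on the stop. I'll press a little further to feel the stop, then raise the door to the pointer.

Run:
```python
from cell import robot
from h import *
for q in(1.40,1.42,1.44,1.46):
    robot.servo_line(*P(q),max_speed=30);F=robot.current_force();print(q,F.round(1))
    if F[2]>6:break
robot.dwell(.5);print(robot.current_clock())
for q in(1.3,1.15,1.0,.87,.775):
    robot.servo_line(*P(q),max_speed=60);print(q,robot.current_force().round(1),round(robot.current_finger_gap(),3))
robot.dwell(.5)
s=robot.snapshot("scene");c,r=205,165
np.save("fin.npy",s["frame"])
a=cv2.resize(s["frame"][r:r+90,c:c+110],None,fx=7,fy=6.6,interpolation=cv2.INTER_CUBIC);cv2.imwrite("pics/g5.png",a)
u=lambda q:((proj(s,door_pts(q))[[0,1,3,5]]-(c,r)+.5)*(7,6.6)).round().tolist()
for q in(.7,.775,.85):print(q,u(q))
print(robot.current_clock(),robot.current_force().round(1))
```

```text
1.4 [ 3.4 -3.8 13.2]
16.2333
1.3 [ 7.3 -3.4 -2.9] 0.123
1.15 [ 6.8 -1.6 -2.1] 0.126
1.0 [ 6.4 -0.6 -2.4] 0.122
0.87 [ 6.6  0.5 -0.6] 0.123
0.775 [5.3 2.4 1.5] 0.122
0.7 [[216.0, -71.0], [406.0, 101.0], [430.0, 234.0], [277.0, 456.0]]
0.775 [[234.0, -69.0], [424.0, 102.0], [443.0, 234.0], [277.0, 456.0]]
0.85 [[250.0, -64.0], [439.0, 105.0], [455.0, 235.0], [277.0, 456.0]]
19.2833 [6.9 2.2 0.8]
```

View pics/g5.png

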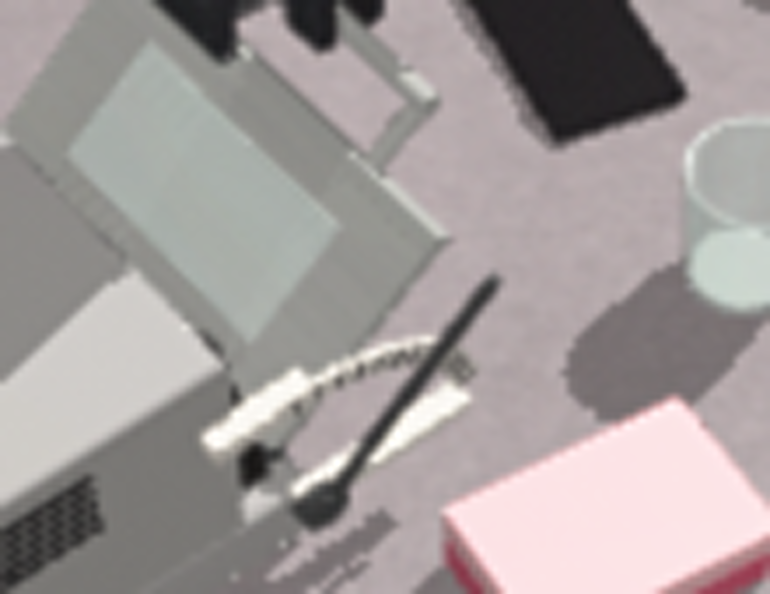

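The stop was felt at 13 N at commanded 1.40 and the door is now back up. In this crop the bar's far end centre is about (428,97), the door corner (445,240), and the pointer runs from its hub (320,503) to its tip (495,280). I'll cast both on their own planes to compare.

Run:
```python
import pickle
from h import *
s=pickle.load(open("scene.pkl","rb"));ey=np.array([*Rc[:,1],0])
def ang(u,v,y):
    p=onplane(s,(205+(u+.5)/7-.5,165+(v+.5)/6.6-.5),ey,ey@o+y)-o;F=p@f;return round(np.hypot(F,p[2])),round(np.arctan2(F,p[2]),3)
# pointer centre line by PCA over dark pixels of the strip
fr=np.load("fin.npy");g=cv2.cvtColor(fr,6);m=np.zeros_like(g);m[206:236,256:278]=(g[206:236,256:278]<75)
n,l,st,ce=cv2.connectedComponentsWithStats(m);k=1+np.argmax(st[1:,4]);pts=np.argwhere(l==k)[:,::-1].astype(np.float32)
vx,vy,x,y=cv2.fitLine(pts,cv2.DIST_L2,0,.01,.01).ravel();print(len(pts),st[k])
for rr in(208,222,234):
    p=onplane(s,(x+(rr-y)*vx/vy,rr),ey,ey@o+143)-o;print("ptr",rr,p@f,p[2],np.arctan2(p@f,p[2]))
a=onplane(s,(x+(208-y)*vx/vy,208),ey,ey@o+143);b=onplane(s,(x+(234-y)*vx/vy,234),ey,ey@o+143);d=a-b;print("slope angle",np.arctan2(d@f,d[2]))
print("tip",ang(495,280,143),"bar",ang(428,97,65),ang(424,93,65),"corner",ang(445,240,110))
```

```text
42 [256 208  20  28  42]
ptr 208 88.4153439383908 91.44841685207552 0.7685365930177127
ptr 222 51.69096662886279 53.599585391209985 0.7672729877438965
ptr 234 19.31144769989751 20.227182455337925 0.7622417953502116
slope angle 0.7703105060089701
tip (131, np.float64(0.771)) bar (171, np.float64(0.781)) (173, np.float64(0.753)) corner (127, np.float64(0.819))
```

Pointer ≈ 0.77 by four readings. The door is ≈ 0.775: the bar gives 0.75-0.78, and the outer-face corner 0.819 − 0.046 = 0.773. I'll check that it's still, then hand in.

Run:
```python
from cell import robot
from h import *
robot.dwell(.3);print(np.abs(robot.current_qvel()).max(),robot.current_force().round(1),robot.current_finger_gap(),robot.current_clock())
robot.hand_in()
```

```text
0.0013644961847983205 [6.5 3.6 1.4] 0.12184497617943803 19.5833
the job is handed in; nothing more can be done
```

I lowered the door to its stop, raised it back in line with the pointer, and handed in at 19.6 s with the gripper still holding the bar. `hand_in` reports no verdict, so the result rests on my own checks below.

- **Lowering:** I felt the stop as 13 N upward at a commanded angle of 1.40 rad. I dwelt there about half a second, and the door moved under control the whole way.
- **Final angle:** the pointer reads about 0.77 rad in the picture. The door was commanded to 0.775 rad; the bar reads 0.75–0.78 and the door corner about 0.773 after correcting for the door's thickness. The difference is well inside the 0.07 rad allowed.
- **Holding still:** the joints were moving at under 0.002 rad/s at hand-in. The finger gap was 0.122, which fits the 12 mm bar, so it was gripped.
- **Surroundings:** the pointer stayed where it was when re-measured. I saw no bystander moved in the scene views, but I did not measure each one.

**Problems on the way:**
- My first grasp closed just above the bar and touched nothing. The start picture showed the fingertips about 24 mm short of the reported TCP. I added a 22 mm offset and kept the tool near-vertical, and the second grasp held.
- A side force of about 7 N in world x stayed on the gripper while it held the door. I left it, as it is far below the limits.

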